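# Find the price-stand foot that takes the post, and dock it

### The arm

A 7-joint arm with a two-finger parallel gripper is mounted at the origin on the work surface. World frame = base frame: x ahead of the robot, y to its left, z up, the work surface at z = 0. Lengths are in m, angles in rad, forces in N, time in s.
With the tool pointing down it reaches from about 0.4 to 0.85 m from the base axis. Payload 10.4 kg.
Tool frame: the origin (TCP) lies on the centre line of the jaws, within the pads' length; the fingertips stand 17 mm ahead of it and the grasp point (between the pads) lies 2 mm behind it (manip.tcp_to_tips is the distance from the TCP to the fingertips, in m); z points along the fingers, x is the direction in which the jaws open and shut, and the axes are right-handed (so a half turn about z gives the same grasp; the last joint's range is limited). The gripper opens to 85 mm and grips with 20 to 120 N. Pads are 22 mm wide; open, the fingers measure 114 mm over their backs; the gripper's body (76 mm by 85 mm) begins 54 mm behind the grasp point. The pads swing forward as they close: fully open they stand 13 mm farther back than shut.
Start: joints at [-1.128, 0.332, -0.065, 1.46, 0.022, 1.35, -0.088], TCP at [0.281, 0.558, 0.248] pointing down, gripper open.
Joint ranges: [-2.6, 2.6], [-0.5, 2.12], [-1.47, 1.34], [0.16, 2.42], [-1.27, 4.41], [0.06, 2.06], [-2.6, 2.6]. Speed limits (rad/s): [2.22, 2.22, 2.79, 2.79, 3.14, 3.14, 3.14].

### API

Orientations are given as a unit quaternion [x, y, z, w].
In Python, from workcell import manip gives the robot as it stands.
- The arm moves only by the shell command python3 -m pendant 'ROWS' [FORCE]. ROWS is JSON, a list of rows, each a list of 3 entries, a list of its own where there are three numbers: the shift along the world's x, y, z in cm, then the turn, a rotation vector about the world's x, y, z in degrees, then the closure in counts, from 0 (fully open) to 255 (shut). A call has 1 to 12 rows; each row shifts and turns the pose as measured when the row begins; what a row does not reach is not made up. A row lasts 1/8 s, in which the tool goes at most 62.5 mm and 10.7 degrees, less where a joint would pass 70% of its speed; a pose out of reach is approached as far as the arm can. A call is refused whole if a number of a shift passes 6.25 or a number of a turn 10.7, either way. A call with a gripper value outside its range is refused whole. The fingers move at their own pace and stop on an object; FORCE is the grip in N (left out, the last holds). Time passes only in rows, so rows that do not move let the fingers close. It gives the time, the measured TCP pose, the force and the opening at its end, in the units of the state.
- manip.get_obs(): the state, without advancing time (a new reading comes with each control period).
- manip.camera(name): name is "scene" or "side" or "wrist"; returns a dict with "pixels" (480x640x3 uint8, red, green, blue), "range_z" (480x640 float32, m along the optical axis (not along the pixel's ray), 0 where there is no reading), "K" (3x3 intrinsics, pixels), "dist" ([k1, k2, p1, p2, k3] as OpenCV has them; the pictures are not rectified), "origin" and "rotation" of the camera in the world; the wrist camera has in their place "hand_eye" (4x4, takes a point from camera to tool coordinates, whose origin is the TCP and whose axes are the tool frame's). Camera axes: x right, y down, z forward; pixel columns grow to the right and rows downward; lengths in m; the calibration is good to about 2 mm. A picture is of the moment at which its call begins: read the wrist's pose just before it.
- manip.hand_in(): hands the job in, once; it reports no verdict.
The state is a dict: "clock": time; "joint_pos": joint angles; "joint_velocities": joint speeds; "tau": joint torques, N m; "position": TCP position; "ee_rot": TCP orientation; "ft_force": force on the tool from outside, world axes, zero at the start; "torque": the same for the moment, N m; "grip_width": opening from 0.0 (shut) to 1.0 (fully open).
Only numpy, scipy, OpenCV 4.12 (cv2) and the standard library are available. Lean on these libraries where they do the work, as an engineer would, in place of code of your own. Each camera call takes 0.05 s, during which the arm holds its last target.

### The job

Take the price-card post out of its wooden rack and gently try its stem in the holes of the three round aluminium feet until you find the one it goes fully home in, with its black grip resting on the foot; it goes only part way into the other two. Then, by the post standing in it, slide that foot along the mat (do not lift it) into the wooden U-shaped dock until it sits against the back, and let go, leaving the post standing in it and the two rejected feet where they are. Do not press hard, and leave the sweets and other wares alone.

Things in the scene. Friction and masses are not known exactly. Their poses are not given: they have to be found in the camera images.
- post: Loose price-card post, 0.12 kg: steel stem 12 mm thick, 30 mm long, last 3 mm tapered to 8.4 mm; above it a black grip 24 x 24 mm, 34 mm tall, square to its x and y; card clip on top, 76 mm in all. Origin: tip of stem, z up. It starts in the rack, upright, tip 6 mm above the mat. Home in the right foot the grip rests on the foot, tip 10 mm above the mat; in the others the tip stops at 26 mm.
- rack: Wooden block 70 x 70 mm, 36 mm high, fixed, with a 16 mm hole in the middle of its top in which the post starts. Origin at the centre of its underside.
- foot_a: Loose aluminium foot, one of three alike (0.36-0.5 kg): round base 58 mm wide, 8 mm high, round body 50 mm wide, 40 mm high in all. Origin: centre of underside, z up. A 14 mm hole opens in the middle of its top. In one foot it is clear 32 mm down; in two it narrows to 8 mm at 14 mm below the top. Which one is clear changes each time; only trying the post tells, not name, place or looks.
- foot_b: Loose aluminium foot, one of three alike (0.36-0.5 kg): round base 58 mm wide, 8 mm high, round body 50 mm wide, 40 mm high in all. Origin: centre of underside, z up. A 14 mm hole opens in the middle of its top. In one foot it is clear 32 mm down; in two it narrows to 8 mm at 14 mm below the top. Which one is clear changes each time; only trying the post tells, not name, place or looks.
- foot_c: Loose aluminium foot, one of three alike (0.36-0.5 kg): round base 58 mm wide, 8 mm high, round body 50 mm wide, 40 mm high in all. Origin: centre of underside, z up. A 14 mm hole opens in the middle of its top. In one foot it is clear 32 mm down; in two it narrows to 8 mm at 14 mm below the top. Which one is clear changes each time; only trying the post tells, not name, place or looks.
- dock: Fixed wooden U of rails on the mat, 20 mm high, 12 mm thick, no floor, 64 mm wide inside (foot base: 58 mm). Open at its -x end, closed at +x. Origin, at mat level: where a foot's centre stands when its base touches the back (back face 29 mm further along +x). The flared mouth begins 64 mm from the origin along -x, about 87 mm wide.
- mat: Smooth, slippery grey plastic counter mat, fixed, 408 x 740 mm and 3 mm thick (its top is at height 3 mm). The feet, the rack and the dock stand on it. Origin at the centre of its underside.
- tub: Small full cardboard tub 70 x 70 mm, 36 mm high, fixed. Origin at the centre of its underside. Not part of the job.
- sweet_0: Wrapped sweet, about 54 mm long and 18 mm high, loose. Not part of the job.
- sweet_1: Wrapped sweet, about 54 mm long and 18 mm high, loose. Not part of the job.
- sweet_2: Wrapped sweet, about 54 mm long and 18 mm high, loose. Not part of the job.
- tape: Roll of clear tape, 80 mm across and 20 mm high, loose. Not part of the job.
- jar: Amber glass jar, 72 mm across and 110 mm high, loose. Not part of the job.
- tin: Blue tin, 70 mm across and 85 mm high, loose. Not part of the job.
- scoop: Aluminium sweet scoop, lying, loose. Not part of the job.
Mind the look-alikes: they are no part of the job. What is shaped like the foot_a but turquoise is not meant. What is shaped like the dock but green is not meant.

How it is judged:
By the outcome, as a careful person would: the job done as asked, in the order asked, and still so for the second after the job is handed in, with the robot touching nothing.
It also fails if it takes over 72 s, if anything falls off the work surface, if the arm or the gripper's body presses on something with over 40 N, if the wrist force passes 120 N, or if a joint passes its speed limit or range.

## Working session

There is one attempt and no reset: what is moved stays moved. The work goes in short steps, Python scripts to look and compute and a shell command to move; the robot and the scene stay as the last step left them, time stands still between calls to the robot, and variables do not carry over. Pictures are saved under pics/ and viewed, and the job is handed in when it is done.

```bash
ls; mkdir -p pics; cat > h.py <<'E'
import numpy as np, cv2
from workcell import manip
from scipy.spatial.transform import Rotation as R
def snap(n,f=None):
    o=manip.get_obs(); c=manip.camera(n)
    if n=='wrist':
        T=np.eye(4);T[:3,:3]=R.from_quat(o['ee_rot']).as_matrix();T[:3,3]=o['position']
        T=T@np.array(c['hand_eye'])
    else:
        T=np.eye(4);T[:3,:3]=np.array(c['rotation']);T[:3,3]=c['origin']
    c['T']=T
    if f: cv2.imwrite('pics/'+f,c['pixels'][:,:,::-1])
    return c
def ray(c,u,v):
    p=cv2.undistortPoints(np.array([[[u,v]]],float),np.array(c['K']),np.array(c['dist']))[0,0]
    return c['T'][:3,3],c['T'][:3,:3]@np.array([p[0],p[1],1.])
def plane(c,u,v,z):
    o,d=ray(c,u,v); return o+d*(z-o[2])/d[2]
def cloud(c):
    h,w=c['range_z'].shape
    uv=np.stack(np.meshgrid(np.arange(w),np.arange(h)),-1).reshape(-1,1,2).astype(float)
    p=cv2.undistortPoints(uv,np.array(c['K']),np.array(c['dist']))[:,0]
    z=c['range_z'].reshape(-1,1)
    P=np.hstack([p*z,z])@c['T'][:3,:3].T+c['T'][:3,3]
    P[z[:,0]==0]=np.nan
    return P.reshape(h,w,3)
def proj(c,X):
    Ti=np.linalg.inv(c['T']); r,_=cv2.Rodrigues(Ti[:3,:3])
    return cv2.projectPoints(np.array(X,float).reshape(-1,1,3),r,Ti[:3,3],np.array(c['K']),np.array(c['dist']))[0][:,0]
def st():
    o=manip.get_obs()
    print('t',round(o['clock'],2),'p',np.round(np.array(o['position'])*100,2),'rv',np.round(R.from_quat(o['ee_rot']).as_rotvec(degrees=True),1),'F',np.round(o['ft_force'],1),'g',round(o['grip_width'],3))
    M=R.from_quat(o['ee_rot']).as_matrix(); print('xaxis',np.round(M[:,0],3),'z',np.round(M[:,2],3))
E
python3 - <<'E'
from h import *
st()
for n in ['scene','side','wrist']:
    c=snap(n,n+'0.png'); print(n,c['T'].round(3).tolist(),np.array(c['K']).round(1).tolist())
    if n!='wrist': np.save
st()
E
```

```text
pics
t 0.0 p [28.06 55.81 24.75] rv [ 1.532e+02  9.440e+01 -1.000e-01] F [0.3 0.2 0.3] g 0.998
xaxis [ 0.449  0.893 -0.001] z [-0.001 -0.001 -1.   ]Traceback (most recent call last):
  File "<stdin>", line 4, in <module>
  File "h.py", line 10, in snap
    T=np.eye(4);T[:3,:3]=np.array(c['rotation']);T[:3,3]=c['origin']
                ~^^^^^^^
ValueError: could not broadcast input array from shape (4,) into shape (3,3)
```

```bash
sed -i "s/=np.array(c\['rotation'\])/=R.from_quat(c['rotation']).as_matrix()/" h.py
python3 - <<'E'
from h import *
for n in ['scene','side','wrist']:
    c=snap(n,n+'0.png'); print(n,c['T'].round(3).tolist(),np.array(c['K']).round(1).tolist())
E
```

```text
scene [[-0.874, 0.305, -0.378, 0.839], [0.485, 0.549, -0.681, 0.495], [-0.0, -0.778, -0.628, 0.536], [0.0, 0.0, 0.0, 1.0]] [[452.6, 0.0, 323.7], [0.0, 452.6, 241.0], [0.0, 0.0, 1.0]]
side [[0.941, -0.189, 0.281, 0.249], [-0.338, -0.576, 0.744, -0.837], [0.022, -0.795, -0.606, 0.658], [0.0, 0.0, 0.0, 1.0]] [[520.6, 0.0, 326.2], [0.0, 520.6, 242.1], [0.0, 0.0, 1.0]]
wrist [[0.448, 0.858, 0.251, 0.217], [0.894, -0.43, -0.126, 0.59], [0.0, 0.28, -0.96, 0.373], [0.0, 0.0, 0.0, 1.0]] [[399.4, 0.0, 317.8], [0.0, 399.4, 232.5], [0.0, 0.0, 1.0]]
```

View pics/scene0.png

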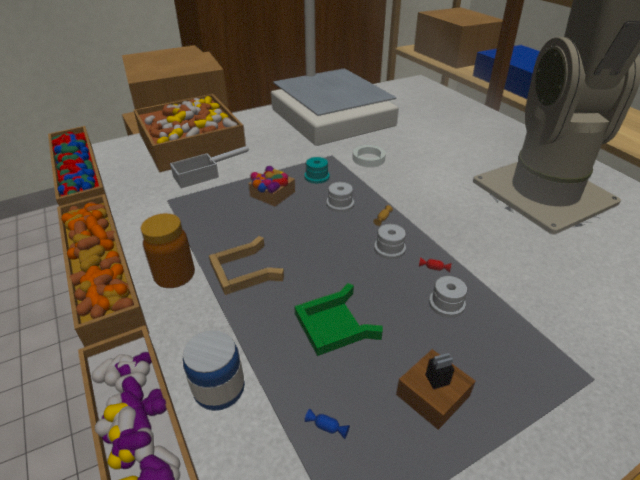

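View pics/side0.png

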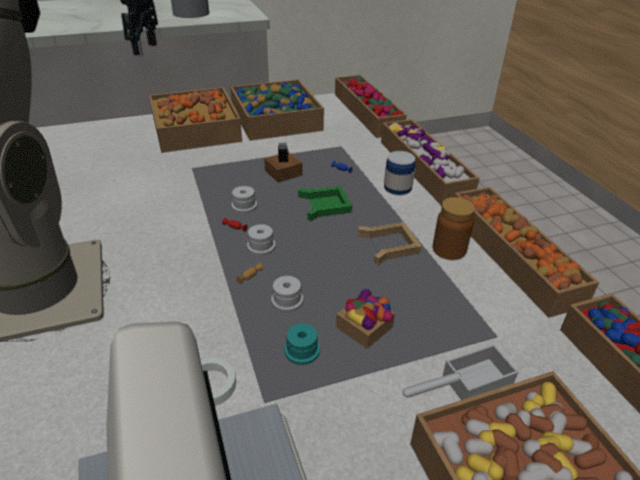

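View pics/wrist0.png

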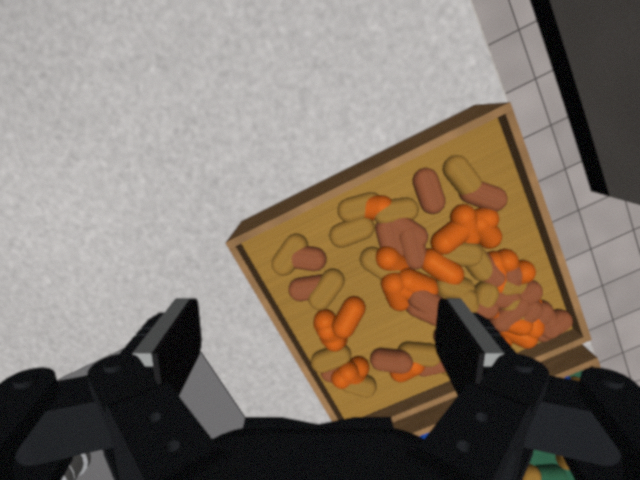

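The scene camera shows the feet at about (341,195), (391,240) and (450,294). The wooden dock is at (245,265), the rack and post at (437,385), and the look-alikes are green (340,320) and turquoise (317,168). Next I'll measure them.

```bash
cat > meas.py <<'E'
from h import *
import sys
def run():
  for n in ['scene','side']:
    c=snap(n); P=cloud(c); hsv=cv2.cvtColor(c['pixels'],cv2.COLOR_RGB2HSV)
    X,Y,Z=P[...,0],P[...,1],P[...,2]
    on=(X>0.2)&(X<0.9)&(abs(Y)<0.42)
    # mat height check
    m=on&(hsv[...,1]<60)&(hsv[...,2]<110)&(Z<0.015); print(n,'mat z',np.nanmedian(Z[m]).round(4))
    gm=(on&(Z>0.036)&(Z<0.052)&(hsv[...,1]<50)&(hsv[...,2]>110)).astype(np.uint8)
    k,l,s,ce=cv2.connectedComponentsWithStats(gm)
    for i in range(1,k):
        if s[i,4]<60: continue
        cnt=max(cv2.findContours((l==i).astype(np.uint8),cv2.RETR_EXTERNAL,cv2.CHAIN_APPROX_NONE)[0],key=cv2.contourArea)
        q=np.array([plane(c,u,v,0.043)[:2] for u,v in cnt[:,0]])
        (cx,cy),r=cv2.minEnclosingCircle(q.astype(np.float32)*1000)
        print(' grey',s[i].tolist(),'circ',round(cx,1),round(cy,1),'r',round(r,1),'z',np.nanmedian(Z[l==i]).round(4))
    br=(on&(hsv[...,0]<22)&(hsv[...,1]>90)&(Z>0.014)&(Z<0.055)).astype(np.uint8)
    k,l,s,ce=cv2.connectedComponentsWithStats(br)
    for i in range(1,k):
        if s[i,4]<100: continue
        print(' wood',s[i].tolist(),np.nanmedian(P[l==i],0).round(3),np.nanmin(P[l==i],0).round(3),np.nanmax(P[l==i],0).round(3))
    bk=(on&(hsv[...,2]<60)&(Z>0.045)&(Z<0.1)).astype(np.uint8)
    k,l,s,ce=cv2.connectedComponentsWithStats(bk)
    for i in range(1,k):
        if s[i,4]<30: continue
        print(' black',s[i].tolist(),np.nanmedian(P[l==i],0).round(3),np.nanmin(P[l==i],0).round(3),np.nanmax(P[l==i],0).round(3))
run()
E
python3 meas.py
python3 - <<'E'
import cv2
a=cv2.imread('pics/scene0.png')
cv2.imwrite('pics/crop1.png',cv2.resize(a[180:440,190:490],None,fx=2.6,fy=2.3,interpolation=cv2.INTER_CUBIC)[:600,:800])
b=cv2.imread('pics/side0.png'); cv2.imwrite('pics/crop2.png',cv2.resize(b[130:330,190:440],None,fx=3,fy=3,interpolation=cv2.INTER_CUBIC))
E
```

```text
scene mat z 0.0024
 grey [329, 183, 24, 12, 212] circ 430.6 -172.1 r 24.1 z 0.0417
 grey [378, 225, 28, 16, 323] circ 425.0 -3.0 r 24.5 z 0.0423
 grey [436, 276, 31, 22, 493] circ 424.6 154.6 r 24.6 z 0.0424
 grey [118, 337, 30, 20, 360] circ 882.6 38.1 r 21.8 z 0.0455
 grey [142, 363, 18, 36, 276] circ 875.3 98.4 r 26.2 z 0.0456
 grey [148, 411, 42, 69, 954] circ 875.7 197.3 r 49.0 z 0.0455
 wood [249, 169, 46, 34, 619] [ 0.545 -0.256  0.032] [ 0.492 -0.301  0.014] [ 0.583 -0.23   0.055]
 wood [82, 190, 23, 9, 104] [ 0.879 -0.391  0.049] [ 0.858 -0.393  0.043] [ 0.899 -0.386  0.055]
 wood [374, 205, 19, 17, 114] [ 0.382 -0.085  0.017] [ 0.355 -0.105  0.014] [ 0.408 -0.068  0.022]
 wood [101, 236, 18, 25, 113] [ 0.871 -0.191  0.047] [ 0.864 -0.217  0.043] [ 0.893 -0.17   0.055]
 wood [209, 237, 74, 53, 1070] [ 0.688 -0.06   0.022] [ 0.623 -0.131  0.014] [ 0.729 -0.022  0.025]
 wood [148, 249, 46, 35, 789] [ 0.792 -0.101  0.035] [ 0.756 -0.124  0.014] [ 0.824 -0.093  0.055]
 wood [111, 308, 35, 27, 550] [ 0.879 -0.02   0.038] [ 0.857 -0.034  0.019] [ 0.9   -0.017  0.055]
 wood [116, 3
[... 1104 characters left out ...]
] [ 0.724 -0.024  0.025]
 wood [434, 229, 38, 27, 552] [ 0.766 -0.16   0.035] [ 0.751 -0.171  0.014] [ 0.812 -0.118  0.055]
 wood [237, 263, 26, 18, 128] [ 0.379 -0.093  0.017] [ 0.353 -0.11   0.014] [ 0.405 -0.071  0.021]
 wood [337, 297, 56, 48, 1069] [ 0.522 -0.297  0.035] [ 0.488 -0.327  0.014] [ 0.579 -0.256  0.055]
 black [278, 148, 10, 13, 104] [0.546 0.261 0.062] [0.536 0.254 0.045] [0.557 0.277 0.076]
 black [386, 161, 31, 13, 143] [0.782 0.094 0.064] [0.758 0.083 0.047] [0.854 0.154 0.077]
 black [436, 221, 5, 17, 44] [ 0.753 -0.13   0.06 ] [ 0.751 -0.142  0.045] [ 0.754 -0.123  0.075]
 black [465, 224, 9, 18, 60] [ 0.801 -0.166  0.064] [ 0.789 -0.17   0.046] [ 0.814 -0.157  0.08 ]
```

View pics/crop1.png

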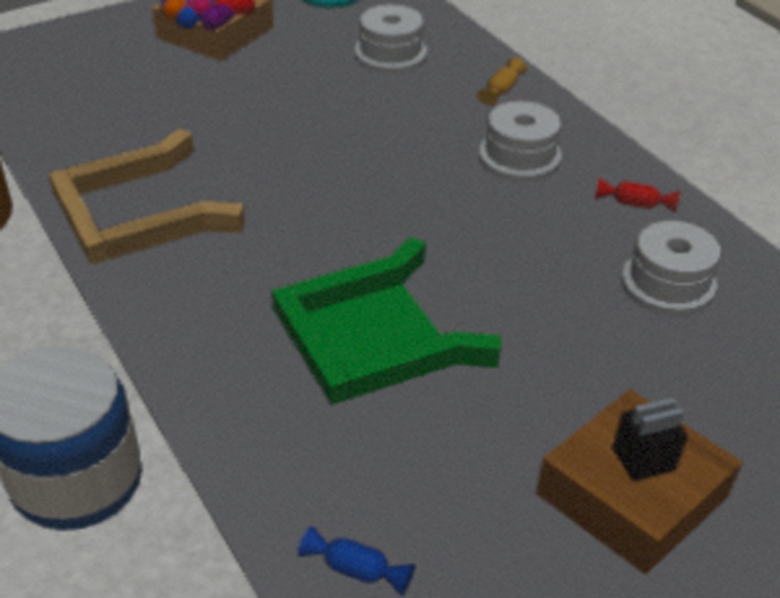

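View pics/crop2.png

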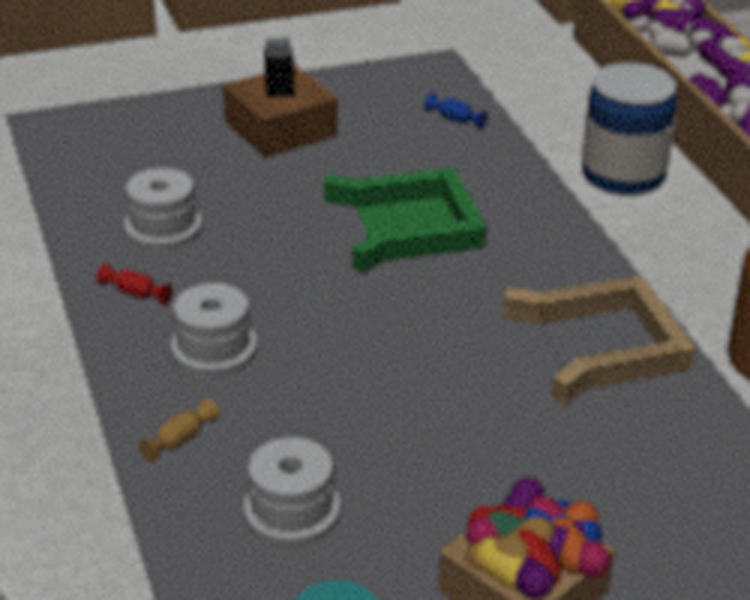

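```bash
cat > rack.py <<'E'
from h import *
for n in ['scene','side']:
    c=snap(n); P=cloud(c); hsv=cv2.cvtColor(c['pixels'],cv2.COLOR_RGB2HSV); X,Y,Z=P[...,0],P[...,1],P[...,2]
    for nm,zl,zh,box in [('rack',.034,.044,(.48,.62,.2,.33)),('dock',.018,.028,(.6,.75,-.16,.0))]:
        m=(X>box[0])&(X<box[1])&(Y>box[2])&(Y<box[3])&(Z>zl)&(Z<zh)&(hsv[...,0]<22)&(hsv[...,1]>80)
        q=P[m][:,:2].astype(np.float32)*1000
        print(n,nm,cv2.minAreaRect(q))
E
python3 rack.py
```

```text
scene rack ((550.565185546875, 273.37750244140625), (71.89024353027344, 70.44143676757812), 13.428751945495605)
scene dock ((676.3386840820312, -79.28997802734375), (108.70452117919922, 102.91397857666016), 86.62397003173828)
side rack ((548.9839477539062, 270.8916320800781), (71.87825012207031, 73.55573272705078), 14.542892456054688)
side dock ((674.103271484375, -83.14605712890625), (109.4089126586914, 102.35308837890625), 87.1948013305664)
```

```bash
python3 -m pendant '[[[3.9,-4.1,0],[0,0,5.8],0],[[3.9,-4.1,0],[0,0,5.8],0],[[3.9,-4.1,0],[0,0,5.8],0],[[3.9,-4.1,0],[0,0,5.8],0],[[3.9,-4.1,0],[0,0,5.8],0],[[3.9,-4.1,0],[0,0,5.8],0],[[3.9,-4.1,0],[0,0,5.8],0]]' 40
python3 - <<'E'
from h import *
st()
c=snap('wrist','w1.png')
E
```

```text
clock: 1.27
position: [0.5559, 0.2661, 0.2486]
ee_rot: [0.603, 0.798, 0.0, -0.001]
ft_force: [0.7, 0.9, 0.7]
grip_width: 0.997
t 1.27 p [55.59 26.61 24.86] rv [-1.085e+02 -1.435e+02 -1.000e-01] F [0.7 0.9 0.7] g 0.997
xaxis [-0.272  0.962  0.002] z [-0.001  0.001 -1.   ]
```

View pics/w1.png

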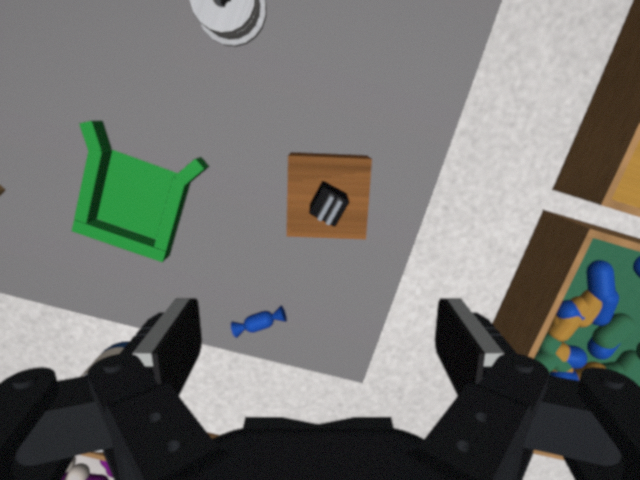

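```bash
python3 - <<'E'
from h import *
a=cv2.imread('pics/w1.png'); cv2.imwrite('pics/c3.png',cv2.resize(a[140:250,270:390],None,fx=5,fy=5,interpolation=cv2.INTER_CUBIC))
c=snap('wrist'); P=cloud(c); hsv=cv2.cvtColor(c['pixels'],cv2.COLOR_RGB2HSV)
X,Y,Z=P[...,0],P[...,1],P[...,2]
r=np.zeros(Z.shape,bool); r[140:250,270:390]=1
print('rack z',np.nanmedian(Z[r&(hsv[...,1]>90)]))
m=r&(Z>.034)&(Z<.044)&(hsv[...,1]>80)
print(cv2.minAreaRect(P[m][:,:2].astype(np.float32)*1000))
for lo,hi in[(.066,.078),(.08,.09)]:
    m=r&(Z>lo)&(Z<hi); print(lo,m.sum(),np.nanmedian(P[m],0),cv2.minAreaRect(P[m][:,:2].astype(np.float32)*1000))
E
```

```text
rack z 0.038980800424926326
((550.130615234375, 273.48193359375), (70.51582336425781, 69.6985092163086), 13.580656051635742)
0.066 701 [0.54798267 0.27148188 0.07294864] ((549.8818359375, 273.0431213378906), (24.15131378173828, 24.080230712890625), 77.1409683227539)
0.08 268 [0.54959061 0.27304338 0.08471388] ((550.0811767578125, 273.1103210449219), (10.41824722290039, 20.304019927978516), 77.05058288574219)
```

View pics/c3.png

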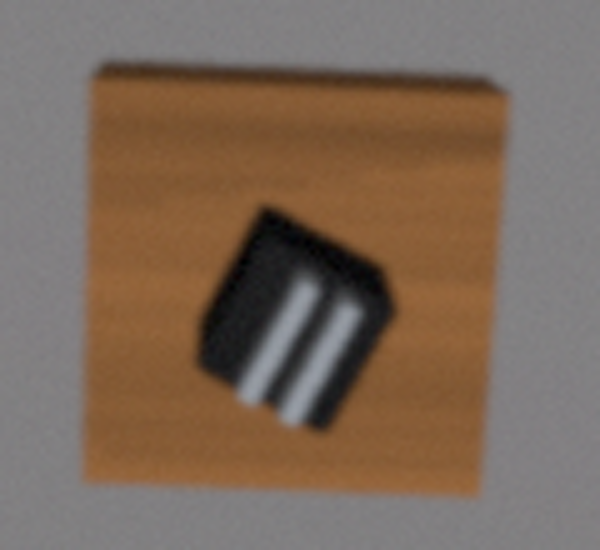

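```bash
python3 -m pendant '[[[-0.2,0.2,-3.5],[0,0,-9.5],0],[[-0.2,0.3,-4.5],[0,0,-9.6],0],[[-0.2,0.2,-4],[0,0,-9.6],0],[[0,0,0],[0,0,0],0]]'
python3 - <<'E'
from h import *
st()
E
```

```text
clock: 1.88
position: [0.5538, 0.2662, 0.1262]
ee_rot: [0.791, 0.612, -0.0, 0.002]
ft_force: [-0.0, 0.3, 0.1]
grip_width: 1.0
t 1.88 p [55.38 26.62 12.62] rv [142.2 110.   -0. ] F [-0.   0.3  0.1] g 1.0
xaxis [ 0.251  0.968 -0.003] z [ 0.002 -0.003 -1.   ]
```

```bash
python3 -m pendant '[[[-0.4,0.7,0],[0,0,1.6],0],[[0,0,0],[0,0,0],0]]'; python3 -m pendant '[[[-0.1,0.2,-2.0],[0,0,0],0],[[0,0,0],[0,0,0],0]]'; python3 -c "
from h import *;st()"
```

```text
clock: 2.12
position: [0.5509, 0.2748, 0.1297]
ee_rot: [0.78, 0.626, 0.002, 0.002]
ft_force: [0.2, -0.4, 0.1]
grip_width: 1.0
clock: 2.38
position: [0.5507, 0.2774, 0.1104]
ee_rot: [0.779, 0.627, 0.003, 0.002]
ft_force: [-0.1, -0.9, 0.8]
grip_width: 1.004
t 2.38 p [55.07 27.74 11.04] rv [140.  112.7   0.6] F [-0.1 -0.9  0.8] g 1.004
xaxis [0.214 0.977 0.003] z [ 0.008  0.001 -1.   ]
```

```bash
python3 -m pendant '[[[-0.1,-0.4,0],[0,0,-0.5],0],[[0,0,0],[0,0,0],0],[[0,0,0],[0,0,0],0]]';python3 -m pendant '[[[0,0,-2.5],[0,0,0],0],[[0,0,0],[0,0,0],0]]'; python3 -c "
from h import *;st()"
```

```text
clock: 2.75
position: [0.5502, 0.2727, 0.1111]
ee_rot: [0.782, 0.623, 0.004, 0.002]
ft_force: [-0.0, 0.3, 0.2]
grip_width: 0.999
clock: 3.0
position: [0.5506, 0.2729, 0.0864]
ee_rot: [0.782, 0.623, 0.004, 0.003]
ft_force: [0.3, -0.6, -0.1]
grip_width: 0.999
t 3.0 p [55.06 27.29  8.64] rv [140.6 112.    0.8] F [ 0.3 -0.6 -0.1] g 0.999
xaxis [0.223 0.975 0.004] z [ 0.01   0.001 -1.   ]
```

```bash
python3 -m pendant '[[[0,0,-2.6],[0,0.5,0],0],[[0,0,0],[0,0,0],0],[[0,0,0],[0,0,0],100],[[0,0,0],[0,0,0],200],[[0,0,0],[0,0,0],220],[[0,0,0],[0,0,0],220],[[0,0,0],[0,0,0],220]]' 60; python3 -c "
from h import *;st()"
```

```text
clock: 3.88
position: [0.5537, 0.2745, 0.0669]
ee_rot: [0.782, 0.623, 0.005, 0.0]
ft_force: [-0.3, 0.1, -2.2]
grip_width: 0.269
t 3.88 p [55.37 27.45  6.69] rv [140.7 112.1   0.9] F [-0.3  0.1 -2.2] g 0.269
xaxis [0.223 0.975 0.007] z [ 0.008  0.006 -1.   ]
```

```bash
python3 -m pendant '[[[0,0,0],[0,0,0],220],[[0,0,0],[0,0,0],220]]'; python3 -c "
from h import *;st();snap('wrist','w2.png')"
```

```text
clock: 4.12
position: [0.5535, 0.2744, 0.0666]
ee_rot: [0.782, 0.623, 0.005, 0.0]
ft_force: [0.0, -0.0, -0.0]
grip_width: 0.268
t 4.12 p [55.35 27.44  6.66] rv [140.7 112.1   0.9] F [ 0. -0. -0.] g 0.268
xaxis [0.223 0.975 0.007] z [ 0.008  0.005 -1.   ]
```

View pics/w2.png

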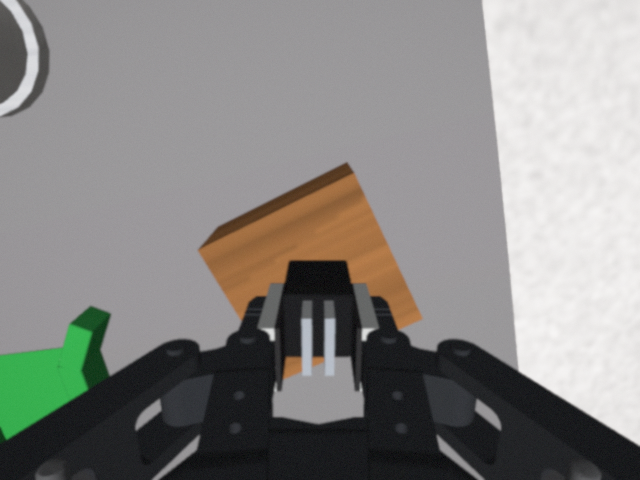

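```bash
python3 -m pendant '[[[0,0,2],[0,0,0],220],[[0,0,2.5],[0,0,0],220],[[0,0,3.5],[0,0,0],220],[[0,0,4.0],[0,0,0],220],[[0,0,0],[0,0,0],220]]'; python3 -c "
from h import *;st();c=snap('wrist','w3.png');P=cloud(c)
o=manip.get_obs();M=R.from_quat(o['ee_rot']).as_matrix()
Q=(P-np.array(o['position']))@M
Z=P[...,2]; r=np.zeros(Z.shape,bool); r[240:400,280:365]=1
q=Q[r]; print(np.nanpercentile(q[:,2],[1,5,25,50,75]).round(4))
h,e=np.histogram(q[:,2][np.isfinite(q[:,2])],bins=np.arange(-.05,.06,.002));print([(round(a*1000),int(b)) for a,b in zip(e,h) if b])
"
```

```text
clock: 4.8
position: [0.5536, 0.2743, 0.1961]
ee_rot: [0.782, 0.623, 0.006, 0.001]
ft_force: [0.0, 1.1, -1.7]
grip_width: 0.272
t 4.8 p [55.36 27.43 19.61] rv [140.7 112.1   1.1] F [ 0.   1.1 -1.7] g 0.272
xaxis [0.224 0.975 0.009] z [ 0.011  0.007 -1.   ]
[-0.0259 -0.0215 -0.0089 -0.0015  0.1782]
[(-34, 2), (-32, 46), (-30, 47), (-28, 38), (-26, 47), (-24, 390), (-22, 1063), (-20, 430), (-18, 205), (-16, 172), (-14, 171), (-12, 157), (-10, 2492), (-8, 1038), (-6, 209), (-4, 209), (-2, 181), (0, 208), (2, 181), (4, 176), (6, 173), (8, 164), (10, 142), (12, 131), (14, 126), (16, 113), (18, 106), (20, 114), (22, 85), (24, 28), (40, 9), (42, 18), (44, 30), (46, 25), (48, 30), (50, 31), (52, 9)]
```

View pics/w3.png

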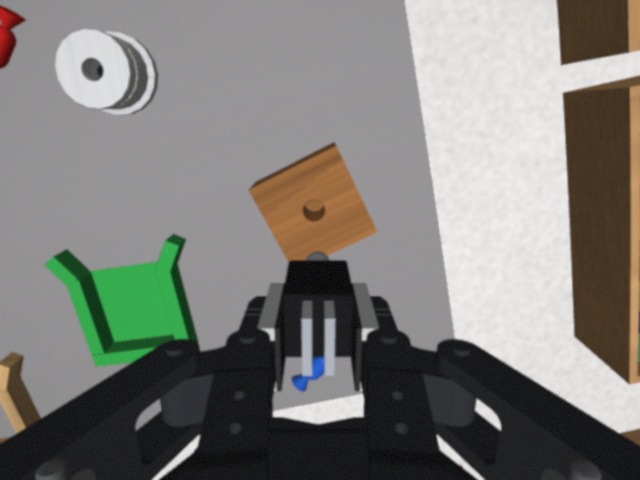

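```bash
cat > held.py <<'E'
from h import *
def held(c=None,o=None):
    o=manip.get_obs();c=c or snap('wrist');P=cloud(c);M=R.from_quat(o['ee_rot']).as_matrix()
    Q=(P-np.array(o['position']))@M
    r=np.zeros(P.shape[:2],bool); r[240:400,270:370]=1
    for lo,hi in [(-.0115,-.006),(-.026,-.019)]:
        m=r&(Q[...,2]>lo)&(Q[...,2]<hi)&(abs(Q[...,0])<.0115); q=Q[m]
        print('top',m.sum(),q.mean(0).round(4),np.percentile(q,[1,99],axis=0).round(4).tolist())
    m=r&(Q[...,2]>-.004)&(Q[...,2]<.022)&(abs(Q[...,0])<.009)
    q=Q[m]; A=np.c_[q[:,0],q[:,2],np.ones(len(q))]; s=np.linalg.lstsq(A,q[:,1],rcond=None)[0]
    print('front face y at z=0:',s[2].round(4),'slope x,z',s[:2].round(3),'zmax',np.percentile(q[:,2],99.5).round(4))
    m=r&(Q[...,2]>.03)&(Q[...,2]<.055); q=Q[m]; print('stem',m.sum(),q.mean(0).round(4) if m.sum() else '')
    return c
if __name__=='__main__':
    st(); c=held()
    P=cloud(c); hsv=cv2.cvtColor(c['pixels'],cv2.COLOR_RGB2HSV)
    gm=((P[...,2]>.036)&(P[...,2]<.05)&(hsv[...,1]<60)&(hsv[...,2]>120)).astype(np.uint8); gm[250:]=0
    k,l,s,ce=cv2.connectedComponentsWithStats(gm)
    for i in range(1,k):
        if s[i,4]<150: continue
        cs,hh=cv2.findContours((l==i).astype(np.uint8),cv2.RETR_CCOMP,cv2.CHAIN_APPROX_NONE)
        for ct in cs:
            if len(ct)<12: continue
            q=np.array([plane(c,u,v,.043)[:2]*1000 for u,v in ct[:,0]],np.float32)
            print('foot comp',i,s[i,:4].tolist(),len(ct),'ellipse',[np.round(x,1) for x in cv2.fitEllipse(q)],'px',ct[:,0].mean(0).round(1))
E
python3 held.py
```

```text
t 4.85 p [55.28 27.39 19.41] rv [140.8 112.1   0.9] F [-0.1 -0.7 -1.2] g 0.268
xaxis [0.224 0.975 0.007] z [ 0.008  0.005 -1.   ]
top 2480 [ 0.     -0.0045 -0.0068] [[-0.0113, -0.015, -0.011], [0.0112, 0.0084, -0.006]]
top 239 [ 0.0051 -0.0028 -0.0198] [[-0.0051, -0.0131, -0.0215], [0.0115, 0.0101, -0.019]]
front face y at z=0: -0.0151 slope x,z [ 0.001 -0.006] zmax 0.0218
stem 153 [-0.0006 -0.0086  0.0493]
foot comp 1 [55, 30, 76, 81] 221 ellipse [array([423.9, 154.6]), array([48.5, 48.8]), np.float64(29.2)] px [93.  69.5]
foot comp 1 [55, 30, 76, 81] 64 ellipse [array([423.8, 154.5]), array([13.9, 14.7]), np.float64(141.2)] px [92.9 70.5]
```

```bash
python3 -m pendant '[[[-3.2,-3.0,-1.5],[0,0,0],220],[[-3.2,-3.0,-1.5],[0,0,0],220],[[-3.2,-3.0,-1.5],[0,0,0],220],[[-3.2,-3.0,-1.5],[0,0,0],220],[[0,0,0],[0,0,0],220],[[0,0,0],[0,0,0],220]]'; python3 -c "
from h import *;st()"
```

```text
clock: 5.65
position: [0.4161, 0.1487, 0.1251]
ee_rot: [0.782, 0.623, -0.001, -0.001]
ft_force: [1.2, 0.4, -1.0]
grip_width: 0.272
t 5.65 p [41.61 14.87 12.51] rv [-140.7 -112.2    0.2] F [ 1.2  0.4 -1. ] g 0.272
xaxis [ 0.223  0.975 -0.001] z [-0.003 -0.001 -1.   ]
```

```bash
python3 -m pendant '[[[1.0,0.5,-0.8],[0,0,0],220],[[0,0,0],[0,0,0],220],[[0,0,0],[0,0,0],220]]'; python3 -c "
from h import *;st();snap('wrist','w4.png');st()
import held; held.held()"
```

```text
clock: 6.02
position: [0.4282, 0.1556, 0.1165]
ee_rot: [0.782, 0.624, -0.001, -0.001]
ft_force: [-0.4, -0.2, -0.9]
grip_width: 0.27
t 6.03 p [42.82 15.56 11.65] rv [-140.6 -112.3    0.2] F [-0.4 -0.2 -0.9] g 0.27
xaxis [ 0.222  0.975 -0.001] z [-0.003 -0.001 -1.   ]
t 6.08 p [42.81 15.56 11.65] rv [-140.6 -112.3    0.2] F [-0.5 -0.2 -0.4] g 0.263
xaxis [ 0.222  0.975 -0.001] z [-0.003 -0.001 -1.   ]
top 2638 [ 0.0002 -0.0046 -0.0069] [[-0.0113, -0.0151, -0.0109], [0.0111, 0.0083, -0.006]]
top 309 [ 0.0038 -0.0035 -0.0197] [[-0.0051, -0.0133, -0.0215], [0.0115, 0.0101, -0.019]]
front face y at z=0: -0.0151 slope x,z [ 0.    -0.004] zmax 0.0218
stem 154 [-0.0006 -0.0086  0.0493]
```

View pics/w4.png

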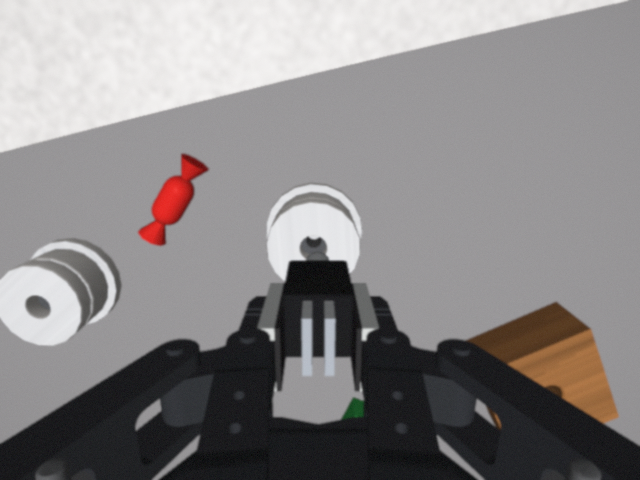

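```bash
python3 held.py | grep foot; python3 -m pendant '[[[-0.1,-0.2,-0.6],[0,0,0],220],[[0,0,-0.5],[0,0,0],220],[[0,0,0],[0,0,0],220]]'; python3 -c "
from h import *;st()"
```

```text
foot comp 1 [267, 200, 93, 50] 244 ellipse [array([412.5, 156.2]), array([27.8, 51.8]), np.float64(167.3)] px [313.  230.1]
clock: 6.55
position: [0.4267, 0.153, 0.1049]
ee_rot: [0.782, 0.624, -0.001, -0.001]
ft_force: [-0.2, 0.2, -1.9]
grip_width: 0.274
t 6.55 p [42.67 15.3  10.49] rv [-140.6 -112.2    0.2] F [-0.2  0.2 -1.9] g 0.274
xaxis [ 0.222  0.975 -0.001] z [-0.002 -0.    -1.   ]
```

```bash
python3 -m pendant '[[[0,0.1,-0.5],[0,0,0],220],[[0,0,-0.4],[0,0,0],220]]';python3 -m pendant '[[[0,0,-0.3],[0,0,0],220]]';  python3 -c "
from h import *;st()"
```

```text
clock: 6.8
position: [0.4268, 0.1543, 0.0957]
ee_rot: [0.782, 0.624, -0.001, -0.001]
ft_force: [-0.6, 0.1, -0.6]
grip_width: 0.269
clock: 6.92
position: [0.4268, 0.1542, 0.0923]
ee_rot: [0.782, 0.624, -0.001, -0.001]
ft_force: [-1.2, 0.4, -1.7]
grip_width: 0.268
t 6.92 p [42.68 15.42  9.23] rv [-140.6 -112.2    0.2] F [-1.2  0.4 -1.7] g 0.268
xaxis [ 0.222  0.975 -0.001] z [-0.002 -0.    -1.   ]
```

```bash
python3 -m pendant '[[[0,0,-0.4],[0,0,0],220]]';python3 -m pendant '[[[0,0,-0.3],[0,0,0],220]]';python3 -m pendant '[[[0,0,-0.2],[0,0,0],220]]'
```

```text
clock: 7.05
position: [0.4268, 0.1543, 0.0881]
ee_rot: [0.782, 0.624, -0.001, -0.001]
ft_force: [-0.0, -0.7, -1.5]
grip_width: 0.264
clock: 7.18
position: [0.4273, 0.1544, 0.0855]
ee_rot: [0.782, 0.624, -0.0, -0.0]
ft_force: [-5.5, -2.4, 23.9]
grip_width: 0.269
clock: 7.3
position: [0.4278, 0.1545, 0.085]
ee_rot: [0.782, 0.624, -0.0, -0.0]
ft_force: [-9.2, -5.8, 32.5]
grip_width: 0.267
```

```bash
python3 -m pendant '[[[-0.1,0,0.8],[0,0,0],220],[[0,0,1.5],[0,0,0],220],[[0,0,2],[0,0,0],220],[[0,0,0],[0,0,0],220]]';sed -i 's/gm\[250:\]=0/gm[250:,230:410]=0/' held.py; python3 held.py; python3 -c "
from h import *;snap('wrist','w5.png')"
```

```text
clock: 7.8
position: [0.4272, 0.1546, 0.1307]
ee_rot: [0.782, 0.624, 0.001, -0.0]
ft_force: [0.6, 0.7, -0.6]
grip_width: 0.272
t 7.8 p [42.72 15.46 13.07] rv [-1.407e+02 -1.122e+02 -1.000e-01] F [ 0.6  0.7 -0.6] g 0.272
xaxis [0.222 0.975 0.001] z [ 0.001  0.001 -1.   ]
top 2663 [ 0.0002 -0.0046 -0.0069] [[-0.0113, -0.0151, -0.011], [0.0112, 0.0083, -0.006]]
top 326 [ 0.0034 -0.0033 -0.0197] [[-0.0051, -0.0131, -0.0214], [0.0115, 0.0099, -0.019]]
front face y at z=0: -0.0151 slope x,z [ 0.002 -0.005] zmax 0.0218
stem 153 [-0.0006 -0.0086  0.0493]
foot comp 1 [271, 195, 88, 55] 277 ellipse [array([414.7, 155.8]), array([31.5, 52.7]), np.float64(167.2)] px [314.7 229.5]
foot comp 5 [15, 254, 82, 80] 230 ellipse [array([422.3,  -3.1]), array([48.2, 50.5]), np.float64(55.2)] px [ 55.9 294.3]
foot comp 5 [15, 254, 82, 80] 64 ellipse [array([422.1,  -3.1]), array([12.7, 14.9]), np.float64(167.5)] px [ 55.9 295.7]
```

View pics/w5.png

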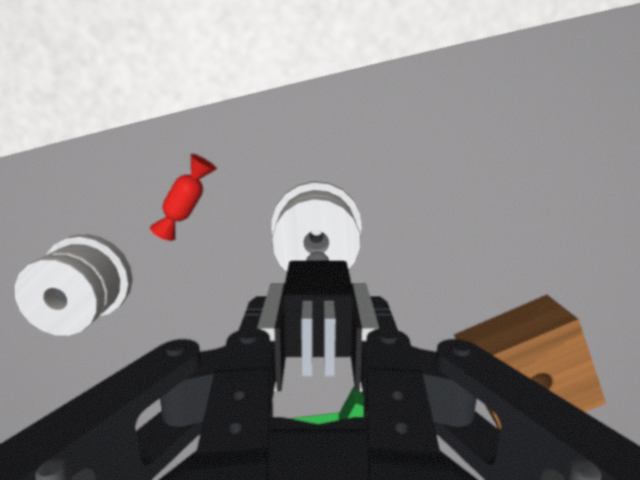

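```bash
python3 -m pendant '[[[0,-4.5,0],[0,0,0],220],[[0,-4.5,0],[0,0,0],220],[[0,-4,0],[0,0,0],220],[[0,-2,0],[0,0,0],220],[[0,0,0],[0,0,0],220],[[0,0,0],[0,0,0],220]]'; python3 held.py
```

```text
clock: 8.65
position: [0.4233, 0.0006, 0.1249]
ee_rot: [0.781, 0.624, -0.003, -0.002]
ft_force: [0.7, 0.2, -1.4]
grip_width: 0.268
t 8.65 p [42.33  0.06 12.49] rv [-140.4 -112.3    0.6] F [ 0.7  0.2 -1.4] g 0.268
xaxis [ 0.22   0.975 -0.003] z [-0.007 -0.002 -1.   ]
top 2672 [ 0.     -0.0046 -0.0069] [[-0.0113, -0.0151, -0.011], [0.0112, 0.0083, -0.006]]
top 328 [ 0.0036 -0.0033 -0.0197] [[-0.0051, -0.0132, -0.0215], [0.0115, 0.0101, -0.019]]
front face y at z=0: -0.0151 slope x,z [ 0.001 -0.006] zmax 0.0218
stem 149 [-0.0005 -0.0086  0.0493]
foot comp 1 [552, 143, 88, 93] 267 ellipse [array([422.5, 152.5]), array([47.4, 50.3]), np.float64(107.5)] px [596.3 188.5]
foot comp 1 [552, 143, 88, 93] 73 ellipse [array([422.2, 153.1]), array([12.7, 14.6]), np.float64(3.3)] px [597.4 190.3]
foot comp 4 [265, 206, 89, 44] 217 ellipse [array([410.8,  -1.9]), array([25. , 51.2]), np.float64(167.5)] px [309.3 232.8]
foot comp 5 [0, 278, 74, 79] 223 ellipse [array([ 428.2, -171.9]), array([45.1, 51.8]), np.float64(61.4)] px [ 34.2 318.3]
foot comp 5 [0, 278, 74, 79] 62 ellipse [array([ 427.6, -173. ]), array([12.2, 14.7]), np.float64(164.7)] px [ 32.6 319.4]
```

```bash
python3 -m pendant '[[[0.3,-0.4,-0.8],[0,-0.4,0],220],[[0,0,0],[0,0,0],220],[[0,0,0],[0,0,0],220]]'; python3 -c "
from h import *;st();snap('wrist','w6.png')"
```

```text
clock: 9.07
position: [0.4264, -0.0021, 0.1159]
ee_rot: [0.78, 0.626, -0.001, 0.001]
ft_force: [0.5, -0.0, -1.0]
grip_width: 0.266
t 9.07 p [42.64 -0.21 11.59] rv [ 1.404e+02  1.126e+02 -1.000e-01] F [ 0.5 -0.  -1. ] g 0.266
xaxis [ 0.217  0.976 -0.002] z [-0.001 -0.002 -1.   ]
```

View pics/w6.png

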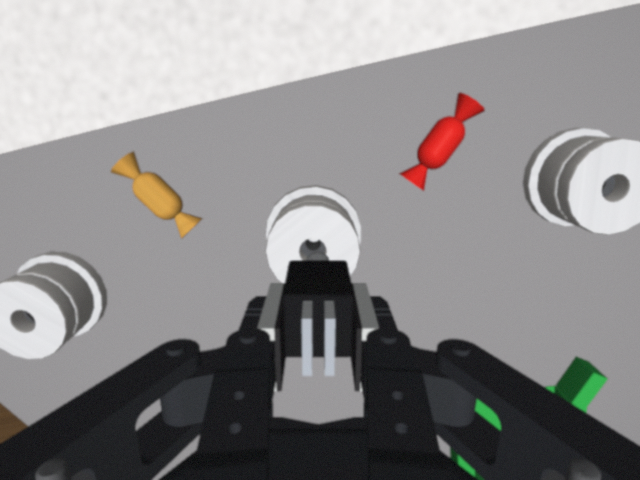

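```bash
python3 -m pendant '[[[0,-0.2,-0.6],[0,0,0],220],[[0,0,-0.5],[0,0,0],220],[[0,0,0],[0,0,0],220]]'; python3 -m pendant '[[[0,0,-0.5],[0,0,0],220]]'
```

```text
clock: 9.5
position: [0.4263, -0.0041, 0.1041]
ee_rot: [0.78, 0.626, -0.001, 0.0]
ft_force: [0.0, 0.9, -1.1]
grip_width: 0.269
clock: 9.62
position: [0.4266, -0.0041, 0.0992]
ee_rot: [0.78, 0.626, -0.001, 0.001]
ft_force: [-0.2, -0.4, -1.5]
grip_width: 0.267
```

```bash
python3 -m pendant '[[[0,0,-0.3],[0,0,0],220]]'; python3 -m pendant '[[[0,0,-0.4],[0,0,0],220]]';python3 -m pendant '[[[0,0,-0.4],[0,0,0],220]]';python3 -m pendant '[[[0,0,-0.2],[0,0,0],220]]'
```

```text
clock: 9.75
position: [0.4264, -0.0041, 0.0958]
ee_rot: [0.78, 0.626, -0.001, 0.001]
ft_force: [-0.8, -0.5, -0.8]
grip_width: 0.268
clock: 9.88
position: [0.4265, -0.0041, 0.0916]
ee_rot: [0.78, 0.626, -0.001, 0.001]
ft_force: [0.1, 0.3, -0.8]
grip_width: 0.267
clock: 10.0
position: [0.4265, -0.0041, 0.0873]
ee_rot: [0.78, 0.626, -0.001, 0.001]
ft_force: [0.7, 0.1, -1.2]
grip_width: 0.274
clock: 10.12
position: [0.4269, -0.004, 0.0856]
ee_rot: [0.78, 0.626, -0.0, 0.001]
ft_force: [-3.6, -0.3, 18.1]
grip_width: 0.264
```

```bash
python3 -m pendant '[[[0,0,0.8],[0,0,0],220],[[0,0,1.5],[0,0,0],220],[[0,0,2],[0,0,0],220],[[0,-3.5,0],[0,0,0],220],[[0,-4.5,0],[0,0,0],220],[[0,-4,0],[0,0,0],220],[[0,-2,0],[0,0,0],220],[[0,-1,0],[0,0,0],220],[[0,0,0],[0,0,0],220],[[0,0,0],[0,0,0],220]]'; python3 held.py; python3 -c "
from h import *;st();snap('wrist','w7.png')"
```

```text
clock: 11.38
position: [0.4285, -0.157, 0.1373]
ee_rot: [0.779, 0.627, 0.003, 0.003]
ft_force: [-0.6, -0.6, -1.6]
grip_width: 0.266
t 11.38 p [ 42.85 -15.7   13.73] rv [140.  112.6   0.5] F [-0.6 -0.6 -1.6] g 0.266
xaxis [0.214 0.977 0.001] z [ 0.008 -0.    -1.   ]
top 2654 [ 0.0001 -0.0047 -0.0069] [[-0.0113, -0.0151, -0.011], [0.0112, 0.0081, -0.006]]
top 292 [ 0.0042 -0.0035 -0.0197] [[-0.0051, -0.0132, -0.0215], [0.0115, 0.0101, -0.019]]
front face y at z=0: -0.0151 slope x,z [ 0.    -0.008] zmax 0.0218
stem 150 [-0.0005 -0.0086  0.0492]
foot comp 1 [538, 132, 87, 88] 254 ellipse [array([422.2,  -5.6]), array([48.1, 50.1]), np.float64(121.8)] px [580.1 175.5]
foot comp 1 [538, 132, 87, 88] 71 ellipse [array([422.1,  -5.4]), array([12.9, 15.1]), np.float64(14.4)] px [580.5 176.8]
foot comp 2 [247, 204, 85, 46] 220 ellipse [array([ 417.6, -171.9]), array([27.9, 51.8]), np.float64(167.6)] px [288.6 232. ]
t 11.43 p [ 42.85 -15.69  13.73] rv [140.  112.7   0.5] F [-0.9 -0.  -1. ] g 0.27
xaxis [0.214 0.977 0.001] z [ 0.008 -0.    -1.   ]
```

View pics/w7.png

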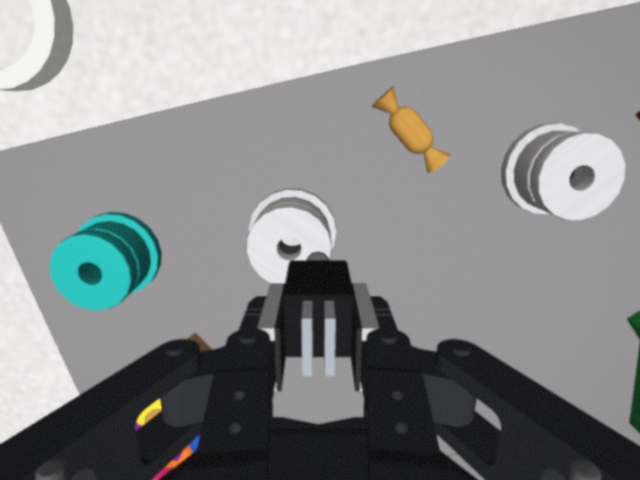

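```bash
python3 -m pendant '[[[0.3,-1.6,-1.3],[0,0.4,0],220],[[0,0,0],[0,0,0],220],[[0,0,0],[0,0,0],220]]'; cat > arc.py <<'E'
from h import *
from scipy.optimize import least_squares
st(); c=snap('wrist'); P=cloud(c); hsv=cv2.cvtColor(c['pixels'],cv2.COLOR_RGB2HSV)
gm=((P[...,2]>.036)&(P[...,2]<.05)&(hsv[...,1]<60)&(hsv[...,2]>120)).astype(np.uint8)
gm[:,:200]=0; gm[:,440:]=0; gm[320:]=0
k,l,s,_=cv2.connectedComponentsWithStats(gm); i=1+np.argmax(s[1:,4]); 
ct=max(cv2.findContours((l==i).astype(np.uint8),cv2.RETR_EXTERNAL,cv2.CHAIN_APPROX_NONE)[0],key=len)[:,0]
ct=ct[(ct[:,1]<252)]
q=np.array([plane(c,u,v,.043)[:2]*1000 for u,v in ct])
f=lambda p:np.hypot(q[:,0]-p[0],q[:,1]-p[1])-24.4
r=least_squares(f,[q[:,0].mean()+10,q[:,1].mean()],loss='soft_l1',f_scale=.5); print('centre',r.x.round(2),'res',np.abs(r.fun).mean().round(2),len(q))
E
python3 arc.py
```

```text
clock: 11.85
position: [0.432, -0.1709, 0.1243]
ee_rot: [0.778, 0.628, 0.0, 0.0]
ft_force: [-0.6, 0.2, -0.8]
grip_width: 0.269
t 11.85 p [ 43.2  -17.09  12.43] rv [1.400e+02 1.131e+02 1.000e-01] F [-0.6  0.2 -0.8] g 0.269
xaxis [0.211 0.978 0.   ] z [ 0.001  0.    -1.   ]
centre [ 427.36 -174.23] res 4.77 191
```

```bash
sed -i "s/ct=ct\[(ct\[:,1\]<252)\]/hl=cv2.convexHull(ct)[:,0]; print(s[i],len(hl)); cv2.imwrite('pics\/m.png',np.hstack([(l==i).astype(np.uint8)*255,c['pixels'][:,:,1]])[150:330,:]); ct=np.array([p for p in hl if p[1]<262 and p[1]<s[i,1]+s[i,3]-3])/;s/24.4/24.4/" arc.py; python3 arc.py
```

```text
t 11.9 p [ 43.2  -17.09  12.43] rv [1.400e+02 1.131e+02 1.000e-01] F [-0.2  0.5 -1.8] g 0.266
xaxis [0.211 0.978 0.   ] z [ 0.001  0.    -1.   ]
[ 266  199   90   80 4235] 31
centre [ 426.87 -174.1 ] res 0.22 23
```

View pics/m.png

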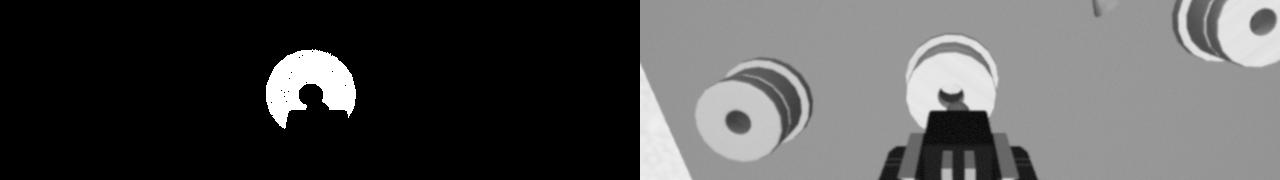

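```bash
python3 -m pendant '[[[-0.2,-0.4,-0.8],[0,0,0],220],[[0,0,0],[0,0,0],220],[[0,0,0],[0,0,0],220]]'; python3 arc.py
```

```text
clock: 12.32
position: [0.4299, -0.1748, 0.1161]
ee_rot: [0.778, 0.628, 0.001, 0.0]
ft_force: [0.0, -0.1, -1.1]
grip_width: 0.269
t 12.32 p [ 42.99 -17.48  11.61] rv [1.400e+02 1.131e+02 1.000e-01] F [ 0.  -0.1 -1.1] g 0.269
xaxis [0.21  0.978 0.001] z [ 0.002  0.001 -1.   ]
[ 271  204   95   78 4205] 31
centre [ 426.72 -174.27] res 0.17 22
```

```bash
python3 -m pendant '[[[0,0,-0.6],[0,0,0],220],[[0,0,-0.5],[0,0,0],220],[[0,0,0],[0,0,0],220]]'; python3 -m pendant '[[[0,0,-0.5],[0,0,0],220]]';python3 -m pendant '[[[0,0,-0.3],[0,0,0],220]]'; python3 -m pendant '[[[0,0,-0.4],[0,0,0],220]]'
```

```text
clock: 12.75
position: [0.4298, -0.1746, 0.1042]
ee_rot: [0.778, 0.629, 0.001, 0.0]
ft_force: [0.3, -0.3, -1.0]
grip_width: 0.267
clock: 12.88
position: [0.4301, -0.1747, 0.0992]
ee_rot: [0.778, 0.629, 0.001, 0.0]
ft_force: [-0.1, -0.8, -1.5]
grip_width: 0.267
clock: 13.0
position: [0.4304, -0.1747, 0.0961]
ee_rot: [0.778, 0.629, 0.001, 0.001]
ft_force: [0.8, 0.2, -0.8]
grip_width: 0.263
clock: 13.12
position: [0.4306, -0.1747, 0.092]
ee_rot: [0.778, 0.629, 0.001, 0.001]
ft_force: [-0.1, -0.6, -0.5]
grip_width: 0.263
```

```bash
python3 -m pendant '[[[0,0,-0.3],[0,0,0],220]]';python3 -m pendant '[[[0,0,-0.2],[0,0,0],220]]'; python3 -m pendant '[[[0,0,-0.2],[0,0,0],220]]'
```

```text
clock: 13.25
position: [0.4307, -0.1747, 0.0887]
ee_rot: [0.778, 0.629, 0.001, 0.001]
ft_force: [1.2, -0.3, -1.3]
grip_width: 0.263
clock: 13.38
position: [0.4307, -0.1747, 0.0865]
ee_rot: [0.778, 0.629, 0.001, 0.001]
ft_force: [0.8, -0.2, -1.2]
grip_width: 0.269
clock: 13.5
position: [0.4307, -0.1747, 0.0843]
ee_rot: [0.778, 0.629, 0.001, 0.001]
ft_force: [1.1, -0.4, -1.1]
grip_width: 0.266
```

```bash
python3 -m pendant '[[[0,0,-0.2],[0,0,0],220]]';python3 -m pendant '[[[0,0,-0.4],[0,0,0],220]]'; python3 -m pendant '[[[0,0,-0.4],[0,0,0],220]]'; python3 -m pendant '[[[0,0,-0.3],[0,0,0],220]]'
```

```text
clock: 13.62
position: [0.4306, -0.1747, 0.0822]
ee_rot: [0.778, 0.629, 0.001, 0.001]
ft_force: [-0.2, 0.3, -1.2]
grip_width: 0.267
clock: 13.75
position: [0.4306, -0.1747, 0.0781]
ee_rot: [0.778, 0.629, 0.001, 0.001]
ft_force: [0.7, 0.5, -0.6]
grip_width: 0.269
clock: 13.88
position: [0.4306, -0.1747, 0.0738]
ee_rot: [0.778, 0.629, 0.001, 0.001]
ft_force: [0.7, 0.9, -0.7]
grip_width: 0.264
clock: 14.0
position: [0.4306, -0.1747, 0.0705]
ee_rot: [0.778, 0.629, 0.001, 0.001]
ft_force: [0.8, 1.4, 8.2]
grip_width: 0.266
```

```bash
cat > dock.py <<'E'
from h import *
for n in ['scene','side']:
    c=snap(n,n+'1.png'); P=cloud(c); hsv=cv2.cvtColor(c['pixels'],cv2.COLOR_RGB2HSV); X,Y,Z=P[...,0],P[...,1],P[...,2]
    m=(X>.6)&(X<.75)&(Y>-.16)&(Y<.0)&(Z>.019)&(Z<.027)&(hsv[...,0]<22)&(hsv[...,1]>80)
    q=P[m][:,:2]*1000; print(n,len(q),np.median(Z[m]))
    # back rail: x beyond; fit line through outermost points
    cen=np.array([687.,-82.])
    best=None
    for th in np.arange(-8,8.1,.5):
        t=np.radians(th); A=np.array([[np.cos(t),np.sin(t)],[-np.sin(t),np.cos(t)]]); r=(q-cen)@A.T
        hx=np.histogram(r[:,0][abs(r[:,1])<25],bins=np.arange(0,60,1))[0]; sel=(r[:,0]>-30)&(r[:,0]<20)
        hy=np.histogram(r[:,1][sel],bins=np.arange(-60,60,1))[0]
        sc=(hy.astype(float)**2).sum()/sel.sum()**2
        if best is None or sc>best[0]: best=(sc,th,r)
    sc,th,r=best; print('yaw',th)
    for th2 in (th,-3.2):
        t=np.radians(th2); A=np.array([[np.cos(t),np.sin(t)],[-np.sin(t),np.cos(t)]]); r=(q-cen)@A.T
        b=r[(abs(r[:,1])<25)&(r[:,0]>0)][:,0]; sel=(r[:,0]>-30)&(r[:,0]<20)
        L=r[sel&(r[:,1]>0)]; Rr=r[sel&(r[:,1]<0)]
        print(th2,'back',np.percentile(b,[2,50,98]).round(1),'L',np.percentile(L[:,1],[2,50,98]).round(1),'R',np.percentile(Rr[:,1],[2,50,98]).round(1))
        print('slopes',np.polyfit(L[:,0],L[:,1],1)[0].round(3),np.polyfit(Rr[:,0],Rr[:,1],1)[0].round(3), 'back slope',np.polyfit(*(r[(abs(r[:,1])<25)&(r[:,0]>0)][:,::-1].T),1)[0].round(3))
E
python3 dock.py; sed -i 's/circ/circ/' meas.py; python3 meas.py | egrep 'grey|scene|side'
```

```text
scene 854 0.022829407225350595
yaw -2.0
-2.0 back [28.7 34.6 40. ] L [35.3 41.6 46.1] R [-41.4 -33.6 -28.9]
slopes -0.007 0.012 back slope 0.01
-3.2 back [28.9 34.5 40.1] L [34.9 41.6 46.1] R [-41.6 -33.9 -28.8]
slopes 0.013 0.033 back slope -0.009
side 483 0.02131376805649987
yaw -1.5
-1.5 back [26.7 31.5 37.6] L [30.9 37.1 44.4] R [-45.2 -39.9 -32.7]
slopes 0.027 -0.005 back slope -0.005
-3.2 back [26.4 31.2 38. ] L [30.4 37.  43.9] R [-45.8 -39.7 -33.1]
slopes 0.05 0.014 back slope -0.033
scene mat z 0.0024
 grey [329, 184, 24, 12, 129] circ 431.2 -171.4 r 24.2 z 0.0419
 grey [378, 225, 28, 16, 326] circ 425.4 -2.7 r 24.5 z 0.0423
 grey [436, 276, 31, 22, 492] circ 424.7 154.5 r 24.5 z 0.0424
 grey [118, 337, 30, 20, 362] circ 882.6 38.1 r 21.8 z 0.0455
 grey [142, 363, 18, 36, 279] circ 875.3 98.4 r 26.2 z 0.0456
 grey [148, 411, 42, 69, 953] circ 875.7 197.3 r 49.0 z 0.0455
side mat z 0.0016
 grey [412, 148, 16, 8, 61] circ 888.9 200.2 r 23.0 z 0.0443
 grey [232, 186, 22, 12, 189] circ 421.2 149.8 r 24.6 z 0.0413
 grey [248, 225, 25, 15, 245] circ 420.3 -8.7 r 24.7 z 0.0414
 grey [273, 278, 28, 17, 228] circ 426.8 -178.7 r 24.7 z 0.0417
```

View pics/scene1.png

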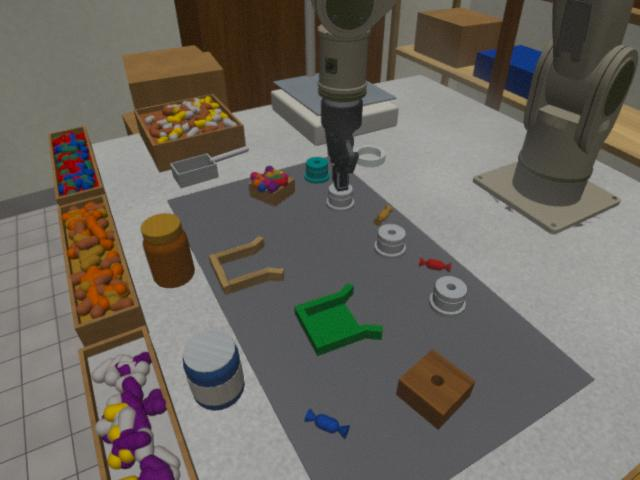

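View pics/side1.png

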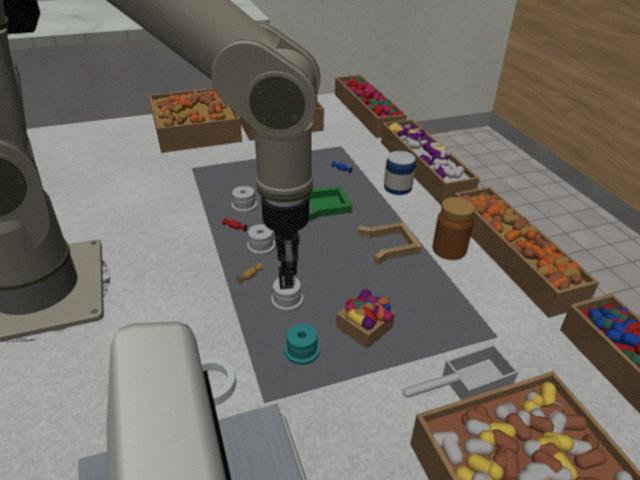

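```bash
python3 -m pendant '[[[0.6,0.35,0],[0,0,0],220],[[1.0,0.57,0],[0,0,0],220],[[1.2,0.68,0],[0,0,0],220]]'; python3 -c "
from h import *;st()"
```

```text
clock: 14.58
position: [0.4587, -0.1588, 0.0706]
ee_rot: [0.778, 0.628, 0.0, 0.0]
ft_force: [-2.4, -2.0, 3.3]
grip_width: 0.273
t 14.57 p [ 45.87 -15.88   7.06] rv [1.401e+02 1.130e+02 1.000e-01] F [-2.4 -2.   3.3] g 0.273
xaxis [0.212 0.977 0.   ] z [ 0.001  0.    -1.   ]
```

```bash
python3 -m pendant '[[[1.5,0.85,0],[0,0,0],220],[[1.6,0.9,0],[0,0,0],220],[[1.6,0.9,0],[0,0,0],220],[[1.6,0.9,0],[0,0,0],220]]'; python3 -c "
from h import *;st()"
```

```text
clock: 15.08
position: [0.5266, -0.1203, 0.0706]
ee_rot: [0.778, 0.628, 0.0, 0.0]
ft_force: [-3.9, -2.1, 6.9]
grip_width: 0.268
t 15.07 p [ 52.66 -12.03   7.06] rv [1.400e+02 1.131e+02 1.000e-01] F [-3.9 -2.1  6.9] g 0.268
xaxis [0.211 0.978 0.   ] z [ 0.001  0.    -1.   ]
```

```bash
python3 -m pendant '[[[1.4,0.9,0],[0,0,0],220],[[1.4,0.9,0],[0,0,0],220],[[1.4,0.9,0],[0,0,0],220],[[0.8,0.5,0],[0,0,0],220],[[0,0,0],[0,0,0],220],[[0,0,0],[0,0,0],220]]'; python3 -c "
from h import *;st();snap('wrist','w8.png')"; python3 dock.py | grep -v slop; cp pics/scene1.png pics/scene2.png; cp pics/side1.png pics/side2.png; python3 -c "
import cv2
a=cv2.imread('pics/scene2.png'); cv2.imwrite('pics/c5.png',cv2.resize(a[170:330,180:380],None,fx=4,fy=3.7,interpolation=cv2.INTER_CUBIC)[:600,:800])"
```

```text
clock: 15.82
position: [0.5819, -0.0845, 0.0706]
ee_rot: [0.777, 0.629, 0.001, 0.001]
ft_force: [-1.5, -1.7, 2.3]
grip_width: 0.271
t 15.82 p [58.19 -8.45  7.06] rv [139.9 113.2   0.2] F [-1.5 -1.7  2.3] g 0.271
xaxis [0.209 0.978 0.001] z [ 0.002  0.    -1.   ]
scene 864 0.022715423535290213
yaw -2.5
-2.5 back [28.8 34.6 40. ] L [34.9 41.7 46.5] R [-41.4 -33.5 -29. ]
-3.2 back [28.8 34.5 40.1] L [35.  41.7 46.4] R [-41.6 -33.7 -28.9]
side 475 0.021262931958875853
yaw -1.5
-1.5 back [26.2 31.5 37. ] L [30.1 37.1 43.3] R [-45.7 -38.9 -32.3]
-3.2 back [27.  32.2 37.5] L [30.1 37.1 42.9] R [-46.1 -39.2 -32.4]
```

View pics/w8.png

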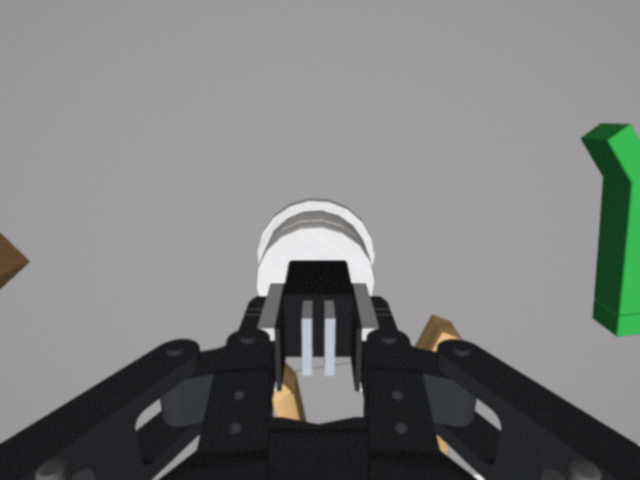

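View pics/c5.png

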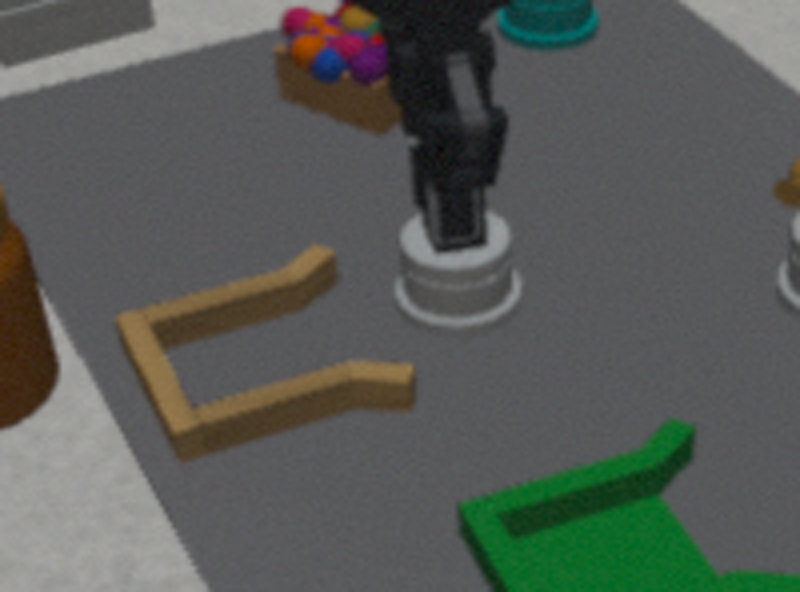

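```bash
python3 - <<'E'
from h import *
st(); c=snap('wrist'); P=cloud(c); hsv=cv2.cvtColor(c['pixels'],cv2.COLOR_RGB2HSV); X,Y,Z=P[...,0],P[...,1],P[...,2]
m=(X>.6)&(X<.76)&(Y>-.16)&(Y<.0)&(Z>.019)&(Z<.027)&(hsv[...,0]<25)&(hsv[...,1]>60)
k,l,s,_=cv2.connectedComponentsWithStats(m.astype(np.uint8))
for i in range(1,k):
    if s[i,4]<40: continue
    q=P[l==i]*1000; print(s[i],np.percentile(q,[1,50,99],axis=0).round(1).tolist())
    for a in range(615,720,6):
        t=q[(q[:,0]>a)&(q[:,0]<a+6)]
        if len(t)>8: print('   x',a+3,'y',np.percentile(t[:,1],[3,97]).round(1),len(t))
E
```

```text
t 15.97 p [58.19 -8.46  7.07] rv [139.9 113.2   0.2] F [ 0.8  0.3 -0. ] g 0.268
xaxis [0.209 0.978 0.001] z [ 0.003  0.    -1.   ]
[428 329  33  22 254] [[624.8, -38.2, 19.0], [628.2, -31.9, 22.1], [634.4, -23.1, 23.9]]
   x 624 y [-32.9 -27.8] 75
   x 630 y [-36.9 -23.4] 161
   x 636 y [-38.7 -35.6] 18
[273 380  28  41 718] [[637.5, -122.3, 19.1], [648.9, -115.3, 22.9], [660.2, -110.9, 24.3]]
   x 636 y [-115.6 -113.8] 27
   x 642 y [-120.6 -111.2] 187
   x 648 y [-122.  -110.9] 225
   x 654 y [-122.2 -111.3] 218
   x 660 y [-117.5 -111.5] 60
[437 435  11  20 109] [[687.2, -41.6, 21.9], [694.1, -39.4, 23.1], [700.0, -36.8, 24.4]]
   x 690 y [-41.6 -38.4] 43
   x 696 y [-40.8 -36.9] 61
```

```bash
python3 -m pendant '[[[0.9,0.3,0],[0,0,0],220],[[0.9,0.3,0],[0,0,0],220],[[0.6,0.1,0],[0,0,0],220],[[0,0,0],[0,0,0],220],[[0,0,0],[0,0,0],220]]'; python3 -c "
from h import *;st()"
```

```text
clock: 16.65
position: [0.6061, -0.0778, 0.0707]
ee_rot: [0.778, 0.629, 0.0, -0.0]
ft_force: [-3.5, -1.1, 4.2]
grip_width: 0.268
t 16.65 p [60.61 -7.78  7.07] rv [-1.400e+02 -1.131e+02 -1.000e-01] F [-3.5 -1.1  4.2] g 0.268
xaxis [0.21  0.978 0.001] z [ 0.     0.001 -1.   ]
```

```bash
python3 -m pendant '[[[0.8,0,0],[0,0,0],220],[[0.9,0,0],[0,0,0],220],[[0.9,-0.05,0],[0,0,0],220]]';python3 -m pendant '[[[0.9,-0.05,0],[0,0,0],220],[[0.8,-0.05,0],[0,0,0],220]]'
```

```text
clock: 17.02
position: [0.6319, -0.0781, 0.0707]
ee_rot: [0.778, 0.628, -0.0, -0.001]
ft_force: [-3.7, -1.0, 5.7]
grip_width: 0.267
clock: 17.27
position: [0.65, -0.0789, 0.0707]
ee_rot: [0.778, 0.629, -0.0, -0.001]
ft_force: [-5.2, 0.0, 6.7]
grip_width: 0.271
```

```bash
python3 -m pendant '[[[0.8,-0.04,0],[0,0,0],220],[[0.8,-0.04,0],[0,0,0],220]]';python3 -m pendant '[[[0.8,-0.04,0],[0,0,0],220],[[0.6,-0.03,0],[0,0,0],220]]'
```

```text
clock: 17.52
position: [0.6672, -0.0797, 0.0707]
ee_rot: [0.778, 0.629, -0.0, -0.002]
ft_force: [-4.7, 0.6, 6.2]
grip_width: 0.269
clock: 17.77
position: [0.6824, -0.0803, 0.0707]
ee_rot: [0.778, 0.629, -0.0, -0.002]
ft_force: [-4.7, 0.3, 6.4]
grip_width: 0.267
```

```bash
python3 -m pendant '[[[0.4,-0.02,0],[0,0,0],220]]';python3 -m pendant '[[[0.3,-0.02,0],[0,0,0],220]]';python3 -m pendant '[[[0.2,0,0],[0,0,0],220]]'
```

```text
clock: 17.9
position: [0.687, -0.0805, 0.0707]
ee_rot: [0.778, 0.629, -0.0, -0.002]
ft_force: [-5.3, 0.3, 7.4]
grip_width: 0.267
clock: 18.02
position: [0.6905, -0.0807, 0.0707]
ee_rot: [0.778, 0.629, -0.0, -0.002]
ft_force: [-5.3, 1.4, 5.8]
grip_width: 0.265
clock: 18.15
position: [0.6919, -0.0808, 0.071]
ee_rot: [0.778, 0.629, -0.001, -0.003]
ft_force: [-16.5, 2.1, 17.2]
grip_width: 0.267
```

```bash
python3 -m pendant '[[[0.15,0,0],[0,0,0],220]]';python3 -m pendant '[[[0,0,0],[0,0,0],220],[[0,0,0],[0,0,0],220]]'; python3 -c "
from h import *;st();snap('wrist','w9.png');snap('scene','scene3.png')
import cv2
a=cv2.imread('pics/scene3.png'); cv2.imwrite('pics/c6.png',cv2.resize(a[170:330,180:380],None,fx=4,fy=3.7,interpolation=cv2.INTER_CUBIC)[:600,:800])"
```

```text
clock: 18.27
position: [0.6922, -0.0808, 0.0711]
ee_rot: [0.778, 0.629, -0.003, -0.004]
ft_force: [-14.4, 1.6, 13.2]
grip_width: 0.273
clock: 18.52
position: [0.6913, -0.0807, 0.0708]
ee_rot: [0.778, 0.629, -0.004, -0.006]
ft_force: [-6.0, 1.3, 5.8]
grip_width: 0.271
t 18.52 p [69.13 -8.07  7.08] rv [-139.5 -112.7    0.7] F [-6.   1.3  5.8] g 0.271
xaxis [0.21  0.978 0.001] z [-0.013  0.004 -1.   ]
```

View pics/c6.png

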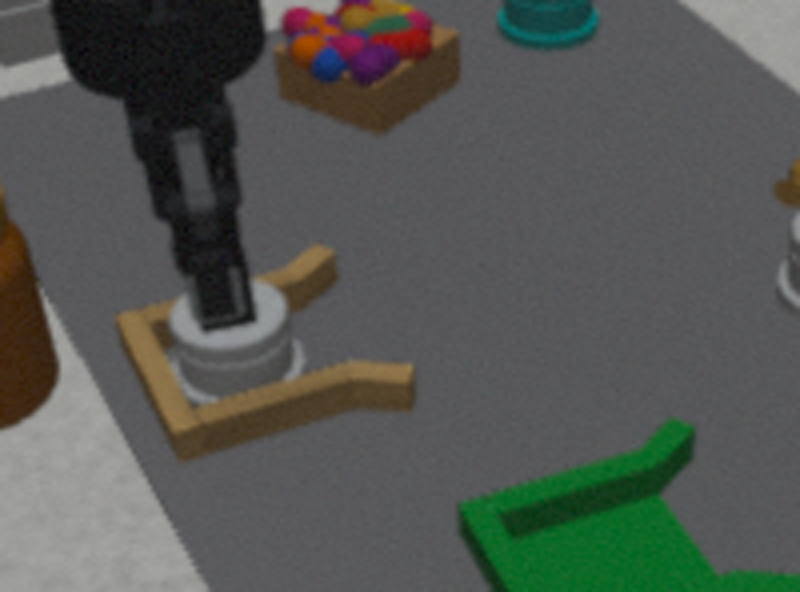

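View pics/w9.png

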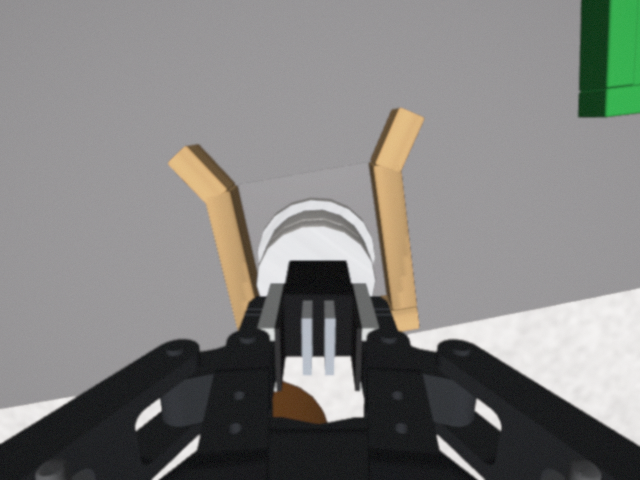

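```bash
python3 -m pendant '[[[0,0,0],[0,0,0],190],[[0,0,0],[0,0,0],150],[[0,0,0],[0,0,0],90],[[0,0,0],[0,0,0],40],[[0,0,0],[0,0,0],40],[[0,0,0],[0,0,0],40]]'; python3 -c "
from h import *;st();snap('wrist','w10.png')"
```

```text
clock: 19.38
position: [0.6929, -0.0802, 0.0698]
ee_rot: [0.777, 0.629, -0.004, -0.005]
ft_force: [-0.4, -0.3, 0.6]
grip_width: 0.841
t 19.38 p [69.29 -8.02  6.98] rv [-139.5 -112.8    0.6] F [-0.4 -0.3  0.6] g 0.841
xaxis [0.209 0.978 0.001] z [-0.012  0.004 -1.   ]
```

View pics/w10.png

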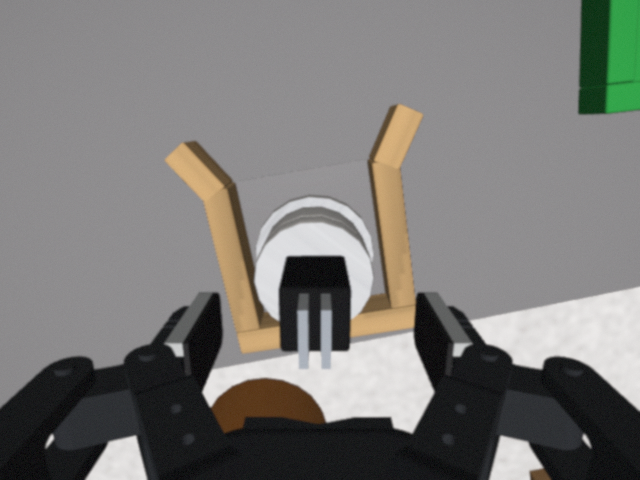

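```bash
python3 -m pendant '[[[0,0,1.5],[0,0,0],40],[[0,0,2.5],[0,0,0],20],[[0,0,4],[0,0,0],0],[[0,0,5],[0,0,0],0],[[-2,0,4],[0,0,0],0],[[0,0,0],[0,0,0],0],[[0,0,0],[0,0,0],0]]'; cat > fin.py <<'E'
from h import *
import sys
st(); c=snap('wrist',sys.argv[1]); P=cloud(c); hsv=cv2.cvtColor(c['pixels'],cv2.COLOR_RGB2HSV); X,Y,Z=P[...,0],P[...,1],P[...,2]
box=(X>.6)&(X<.75)&(Y>-.15)&(Y<0)
q=P[box&(Z>.09-.008)&(Z<.1)];print('clip top',len(q),np.median(q,0).round(4) if len(q) else '')
q=P[box&(Z>.072)&(Z<.0815)&(hsv[...,2]<70)];print('grip top',len(q),np.median(q,0).round(4),cv2.minAreaRect(q[:,:2].astype(np.float32)*1000))
q=P[box&(Z>.039)&(Z<.047)&(hsv[...,1]<60)];print('foot top',len(q),np.median(q[:,2]).round(4),[np.round(v,1) for v in cv2.minEnclosingCircle(q[:,:2].astype(np.float32)*1000)])
q=P[box&(Z>.009)&(Z<.0135)&(hsv[...,1]<50)&(hsv[...,2]>130)];print('base top',len(q),[np.round(v,1) for v in cv2.minEnclosingCircle(q[:,:2].astype(np.float32)*1000)])
m=box&(Z>.0195)&(Z<.027)&(hsv[...,0]<25)&(hsv[...,1]>60)
q=P[m][:,:2]*1000; t=np.radians(-2.7);A=np.array([[np.cos(t),np.sin(t)],[-np.sin(t),np.cos(t)]])
r=(q-[686,-80.3])@A.T; sel=(abs(r[:,1])<25)&(r[:,0]>0); print('back rail x rel',np.percentile(r[sel,0],[2,98]).round(1))
s2=(r[:,0]>-35)&(r[:,0]<15); print('L inner',np.percentile(r[s2&(r[:,1]>0),1],[2,98]).round(1),'R',np.percentile(r[s2&(r[:,1]<0),1],[2,98]).round(1))
E
python3 fin.py w11.png
```

```text
clock: 20.3
position: [0.6719, -0.0807, 0.2518]
ee_rot: [0.778, 0.629, -0.002, -0.004]
ft_force: [-0.2, 1.2, -0.7]
grip_width: 1.0
t 20.3 p [67.19 -8.07 25.18] rv [-139.6 -112.9    0.3] F [-0.2  1.2 -0.7] g 1.0
xaxis [0.209 0.978 0.002] z [-0.008  0.004 -1.   ]
clip top 217 [ 0.6861 -0.0799  0.0888]
grip top 512 [ 0.6839 -0.0797  0.0769] ((686.5222778320312, -80.18633270263672), (22.189245223999023, 23.264310836791992), 78.66720581054688)
foot top 1370 0.0429 [array([686.2, -80.8]), np.float64(24.9)]
base top 432 [array([688.3, -80.2]), np.float64(30.9)]
back rail x rel [29.3 41. ]
L inner [31.8 43.4] R [-43.7 -32.3]
```

View pics/w11.png

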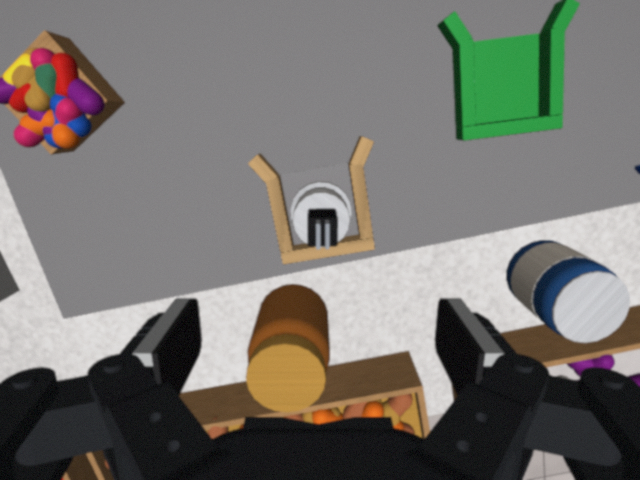

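```bash
python3 meas.py | egrep 'grey|scene|side'; python3 -c "
from h import *
snap('scene','s4.png');st()"
```

```text
scene mat z 0.0024
 grey [378, 225, 28, 16, 326] circ 425.4 -2.7 r 24.5 z 0.0423
 grey [223, 246, 29, 19, 238] circ 686.8 -79.0 r 24.9 z 0.0428
 grey [436, 276, 31, 22, 494] circ 424.7 154.5 r 24.5 z 0.0424
 grey [118, 338, 30, 19, 360] circ 882.6 38.1 r 21.8 z 0.0457
 grey [142, 363, 18, 36, 277] circ 875.3 98.4 r 26.2 z 0.0454
 grey [148, 411, 42, 69, 956] circ 875.7 197.3 r 49.0 z 0.0455
side mat z 0.0016
 grey [232, 186, 22, 12, 192] circ 421.4 148.7 r 24.8 z 0.0412
 grey [384, 223, 24, 14, 155] circ 682.9 -85.0 r 24.7 z 0.0412
 grey [248, 225, 25, 15, 259] circ 421.0 -8.9 r 24.9 z 0.0413
t 20.5 p [67.18 -8.08 25.04] rv [-139.6 -112.8    0.5] F [0.2 0.2 0.4] g 1.0
xaxis [0.21  0.978 0.001] z [-0.009  0.004 -1.   ]
```

View pics/s4.png

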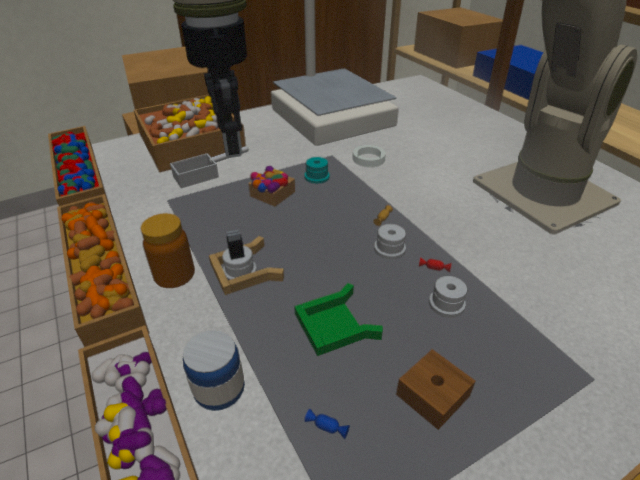

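The post stands home in the docked foot at about (238,262). The two rejected feet and the wares haven't moved, and the arm is clear of everything, so I'm handing in.

```bash
python3 -c "
from workcell import manip
print(manip.hand_in())"
```

```text
the job is handed in; nothing more can be done
None
```

The post now stands fully home in the one clear foot, and that foot sits in the wooden dock at its back. I handed the job in at about 20.5 s of the 72 s allowed.

**Finding the foot:** In the feet at y ≈ +0.155 and y ≈ −0.003 the stem stopped part way, with the tip about 30 mm up. The highest readings there were 32 N and 18 N. In the third, at y ≈ −0.174, it went fully in with about 8 N of contact.

**Docking:** I slid that foot along the mat by its post into the dock. The force at the back rose to about 17 N along x, and then I let go.

**Last checks:**
- **Foot position:** the wrist camera put the foot centre at (686.2, −80.8) mm. The dock origin in the same view is about (686.2, −80.4) mm.
- **Post:** the grip top is at 77 mm and the clip top at 89 mm, which matches a post standing fully home.
- **Rejected feet:** both are within about 1 mm of where they started. The other wares look undisturbed in the scene picture.
- **Disagreement:** the fixed scene and side cameras differ from the wrist camera by up to about 5 mm. I relied on the wrist camera and the contact forces instead. A gap of about half a millimetre at the back of the dock can't be ruled out.

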